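# Pack and latch the pharmacy's delivery case

### The arm

A 6-joint arm with a two-finger parallel gripper is mounted at the origin on the work surface. World frame = base frame: x ahead of the robot, y to its left, z up, the work surface at z = 0. Lengths are in mm, angles in rad, forces in N, time in s.
With the tool pointing down it reaches from about 275 to 825 mm from the base axis. Payload 5.2 kg.
Tool frame: the origin (TCP) lies at the very end of the fingers, on their centre line; the grasp point (between the pads) lies 19 mm behind it; z points along the fingers, y is the line along which they close (so a half turn about z gives the same grasp; the last joint's range is limited). The gripper opens to 93 mm and grips with 3 to 60 N. Pads are 15 mm wide; open, the fingers measure 128 mm over their backs; the gripper's body (75 mm by 188 mm) begins 65 mm behind the grasp point.
Start: joints at [-1.436, 0.259, 1.535, -0, 1.348, -0.203], TCP at [182.298, -518.915, 218.653] pointing down, gripper open.
Joint ranges: [-3.14, 3.14], [-0.91, 2.08], [0.19, 2.58], [-1.22, 4.36], [0.22, 2.71], [-3.12, 3.12]. Speed limits (rad/s): [2.57, 2.57, 3.14, 3.14, 3.14, 3.14].

### API

Orientations are given as [roll, pitch, yaw] about the fixed x, y, z axes, in that order (R = Rz(yaw) Ry(pitch) Rx(roll)).
In Python, from bench import robot, kin, get_image gives the robot as it stands (robot), with the cameras as plain functions and the kinematics (kin). Calls block until the motion is done:
- robot.move_ptp(position, orientation): joint-space move of the TCP to a pose.
- robot.move_linear(position, ori=None, speed=150, f_stop=None): straight line of the TCP; ori=None keeps the orientation; speed is the mean speed in mm/s. With f_stop (N) it stops when the force on the tool has changed by that much, and returns True; else False.
- robot.move_j(angles): joint-space move.
- robot.move_gripper(opening): opening from 0.0 (shut) to 1.0 (fully open); the grip force is fixed at half the most; returns when the fingers have stopped.
- robot.sleep(seconds).
- kin.inverse_kinematics(position, orientation): joint angles nearest the present ones, or None.
- get_image(name): name is "side" or "top"; returns a dict with "img" (420x560x3 uint8, blue, green, red), "fovy" (degrees; the focal length in pixels is half the picture's height over the tangent of half this angle, whatever the lens; pixels are square), "cx", "cy" (the principal point, pixels), "k1" (the pictures are not rectified: a ray, as slopes to the right and down, at radius r is drawn at 1 + k1 r^2 times it, then the intrinsics apply), "eye" and "orientation" of the camera in the world. Camera axes: x right, y down, z forward; pixel columns grow to the right and rows downward; lengths in mm; the calibration is good to about 2 mm. A picture is of the moment at which its call begins. There is no depth.
A pose or a line that the arm cannot do raises robot.MotionError and nothing moves.
- robot.hand_in(): hands the job in; it is judged then, once.
Readings, each from a call of its own:
- robot.current_t(): time.
- robot.current_qpos(): joint angles.
- robot.current_joint_vel(): joint speeds.
- robot.current_joint_efforts(): joint torques, N m.
- robot.current_tcp_pos(): TCP position.
- robot.current_eef_rot(): TCP orientation.
- robot.current_contact_force(): force on the tool from outside, world axes, zero at the start.
- robot.current_ft_torque(): the same for the moment, N m.
- robot.current_gripper_width(): opening from 0.0 (shut) to 1.0 (fully open).
- robot.current_finger_force(): force on a finger pad.
Only numpy, scipy, OpenCV 4.12 (cv2) and the standard library are available. Lean on these libraries where they do the work, as an engineer would, in place of code of your own. Each camera call takes 0.05 s, during which the arm holds its last target. There are 200 camera calls.

### The job

Pack the whole order lying on the counter - every pill carton and every flat salve tin - into the open delivery case, tins lying flat and nothing standing above the rim, then shut the lid fully and only then push the slide latch along until its spring detent clicks and it is fully home. Leave the paperweight, stamp and dropper bottle among them where they are.

Things in the scene. Friction and masses are not known exactly. Their poses are not given: they have to be found in the camera images.
- case: open aluminium delivery case, fixed on a dark non-slip mat on the counter. Origin at the centre of its underside, on the counter; x along its length (away from the robot at yaw 0), y across it towards the hinge, z up. Outside 219 (x) by 154 (y) by 64 high to the rim; walls 3 thick
- case_floor (a point): centre of the case's inner floor, 6 above the counter and 58 below the rim. A fixed divider 3 thick and 40 high stands here along y and makes two bays, each 105 (x) by 148 (y). A bay takes two items side by side on its floor, 64 sides along y, middles about 54 from the divider and 36 either side of the case's middle: this leaves finger room at their 54-wide sides
- case_rim (a point): point in the plane of the case's rim, straight above the case's origin
- lid (a joint): lid angle in rad: 0 shut flat on the rim, grows as it opens; starts at 1.95 to 2.2 (open, leaning outward beyond the hinge), stop at 2.25. The lid is an aluminium plate 219 by 154 by 4, hinged along the case's +y wall at rim height; its stiff hinge keeps it wherever it is left (0.3 Nm; 2 to 5 N at the free edge)
- lid_edge (a point): middle of the lid's free edge, 154 from the hinge axis; when the lid is shut it lies over the case's -y wall
- lid_hinge (a point): middle of the hinge axis, at rim height (64) on the case's +y side, 77 from the case's middle; the lid plate lies 0 to 4 above the rim when shut
- latch (a joint): travel in m of the slide latch, a steel bar outside the case's -y wall that moves along the case's x: 0 back (free), 0.028 home. Starts at 0 to 0.007. Its claws slide over two lugs on the shut lid's edge; if it is home first, the lid cannot shut. Drags 1 to 2 N; from about 0.017 a spring ball resists with about 5 N more until 0.023, then snaps it home and holds it
- latch_tab (a point): centre of the latch's black thumb tab, a block 12 (case x) by 24 (y) by 24 (z) that sticks out 8 to 32 from the case's -y wall, 36 to 60 above the counter, and moves with the latch; push its near (-x) face towards the case's +x. The lugs and claws above the bar stick out no more than 9 from the wall
- carton_1: cardboard pill carton, a block 64 (own x) by 54 (own y) by 44 high, 80 to 170 g; nothing else fits on top of it under the lid, and it is too tall stood on end. Origin at the centre of its underside, z up. May be absent
- carton_2: cardboard pill carton, a block 64 (own x) by 54 (own y) by 44 high, 80 to 170 g; nothing else fits on top of it under the lid, and it is too tall stood on end. Origin at the centre of its underside, z up. May be absent
- tin_1: flat steel salve tin, silvery with a pale label on top, 64 (own x) by 54 (own y) by 21 high with rounded edges, 60 to 130 g; may be stacked two high in the case, not three. Origin at the centre of its underside, z up. May be absent
- tin_2: flat steel salve tin, silvery with a pale label on top, 64 (own x) by 54 (own y) by 21 high with rounded edges, 60 to 130 g; may be stacked two high in the case, not three. Origin at the centre of its underside, z up. May be absent
- tin_3: flat steel salve tin, silvery with a pale label on top, 64 (own x) by 54 (own y) by 21 high with rounded edges, 60 to 130 g; may be stacked two high in the case, not three. Origin at the centre of its underside, z up. May be absent
- tin_4: flat steel salve tin, silvery with a pale label on top, 64 (own x) by 54 (own y) by 21 high with rounded edges, 60 to 130 g; may be stacked two high in the case, not three. Origin at the centre of its underside, z up. May be absent
- paperweight: bystander: brass paperweight bar 80 by 26 by 28 high; origin at the centre of its underside
- stamp: bystander: turned wooden hand stamp, 36 across and 67 high, standing; origin at the centre of its underside
- dropper: bystander: small amber glass bottle, 38 across and 75 high, standing; origin at the centre of its underside

How it is judged:
By the outcome, as a careful person would: the job done as asked, in the order asked, and still so for the second after the job is handed in, with the robot touching nothing.
Of carton_1, carton_2, tin_1, tin_2, tin_3, tin_4 only 5 to 6 are there at a start; the rules pass over those that are not, and their reading is None.
At some moment in a run one of carton_1, carton_2, tin_1, tin_2, tin_3, tin_4 may be knocked a few centimetres aside while the robot is not near it.
Once in a run the grip may slacken for a moment while it holds something.
It also fails if it takes over 208 s, if anything falls off the work surface, if the arm or the gripper's body presses on something with over 40 N, if the wrist force passes 120 N, or if a joint passes its speed limit or range.

## Working session

There is one attempt and no reset: what is moved stays moved. The work goes in short steps, each a Python script; the robot and the scene stay as the last script left them, time stands still between calls to the robot, and variables do not carry over. Pictures are saved under pics/ and viewed, at most 14 in all, crops included, and the job is handed in when it is done.

```bash
mkdir -p pics; ls; python3 - <<'E'
from bench import robot, kin, get_image
import cv2
for n in("top","side"):
    d=get_image(n); cv2.imwrite(f"pics/{n}0.png",d["img"]); print({k:v for k,v in d.items() if k!="img"})
print(robot.current_t(),robot.current_eef_rot())
E
```

```text
bench.py
pics
{'fovy': 56.807337057565015, 'cx': 281.11688807208594, 'cy': 213.74283573751967, 'k1': -0.10063685031126046, 'eye': array([413.5568769 , -58.75089224, 785.32626735]), 'orientation': array([-2.95914299,  0.0201637 , -1.57067278])}
{'fovy': 46.57301386849038, 'cx': 278.95506673591507, 'cy': 213.52240112678896, 'k1': -0.020307087788285043, 'eye': array([ 427.17669981, -940.72077393,  665.47350581]), 'orientation': array([-2.15940047e+00, -1.94710031e-03, -9.42449223e-02])}
0.1 [-3.13996266e+00 -3.33484513e-04  3.37748558e-01]
```

View pics/top0.png

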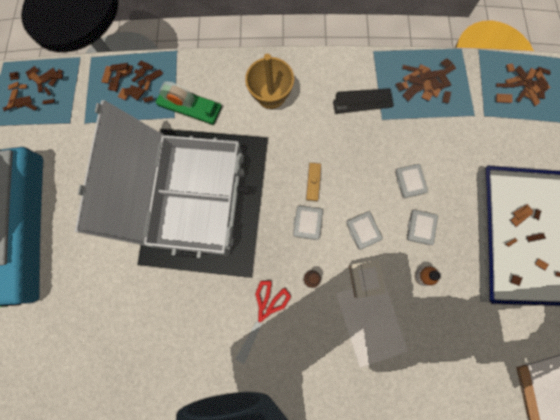

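View pics/side0.png

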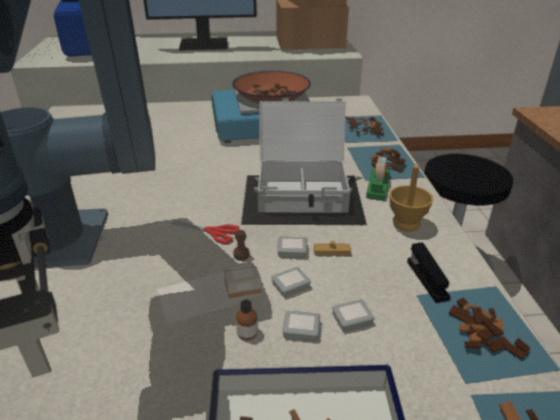

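The top view shows the case at about (200,195) with its lid leaning left. Four tins sit at (308,222), (365,230), (423,227) and (411,181), with the paperweight at (313,181), stamp at (312,278) and dropper at (430,275). There is something carton-like in the shadow at (365,290), so I'll zoom in on that.

```bash
cat > h.py <<'E'
import numpy as np, cv2
from scipy.spatial.transform import Rotation as R
from bench import robot, kin, get_image
def cam(n):
    d=get_image(n); d["f"]=d["img"].shape[0]/2/np.tan(np.radians(d["fovy"]/2))
    d["K"]=np.array([[d["f"],0,d["cx"]],[0,d["f"],d["cy"]],[0,0,1]]); d["D"]=np.array([d["k1"],0,0,0.])
    d["R"]=R.from_euler("xyz",d["orientation"]).as_matrix(); return d
def ray(d,uv):
    p=cv2.undistortPoints(np.array(uv,float).reshape(-1,1,2),d["K"],d["D"]).reshape(-1,2)
    return np.c_[p,np.ones(len(p))]@d["R"].T
def onz(d,uv,z):
    r=ray(d,uv); return d["eye"]+r*((z-d["eye"][2])/r[:,2])[:,None]
def proj(d,P):
    rv=cv2.Rodrigues(d["R"].T)[0]; return cv2.projectPoints(np.array(P,float).reshape(-1,1,3),rv,-d["R"].T@d["eye"],d["K"],d["D"])[0].reshape(-1,2)
E
python3 - <<'E'
import cv2
a=cv2.imread("pics/top0.png");b=cv2.imread("pics/side0.png")
t=cv2.resize(a[150:370,70:460],None,fx=2.05,fy=2.05,interpolation=cv2.INTER_CUBIC);cv2.imwrite("pics/tz.png",t)
s=cv2.resize(b[80:350,140:400],None,fx=2.2,fy=2.2,interpolation=cv2.INTER_CUBIC);cv2.imwrite("pics/sz.png",s)
E
```

```text
(no output)
```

View pics/tz.png

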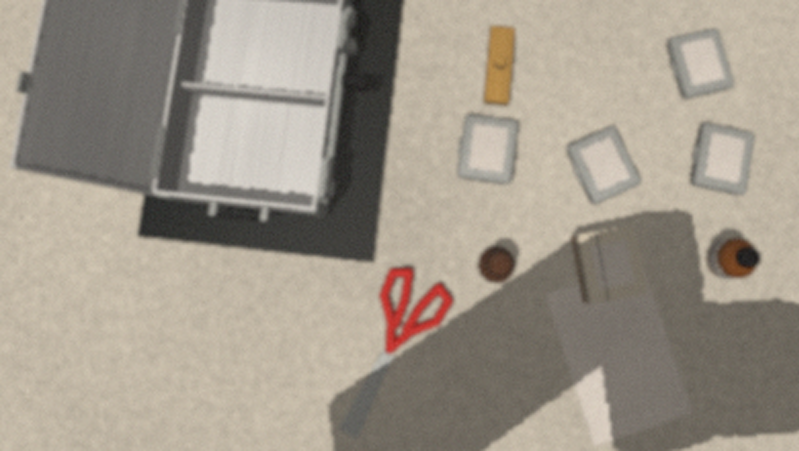

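View pics/sz.png

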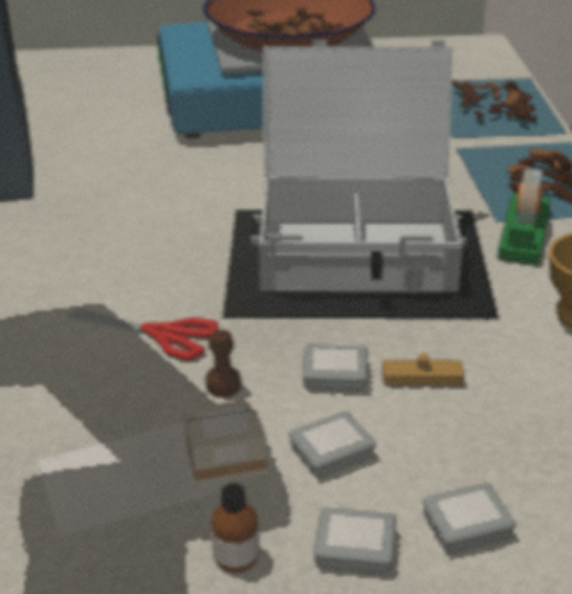

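The zooms show one carton in shadow at about top (368,278), with a leaflet beside it at (375,330). With the four tins that makes 5 items. Next I'll measure the tins, the carton and the case.

```bash
cat >> h.py <<'E'
def tins(d,roi=(290,140,470,260),thr=0):
    """tins in the top view: low-chroma blobs; label centre & axes by rays onto z=21"""
    x0,y0,x1,y1=roi; lab=cv2.cvtColor(cv2.GaussianBlur(d["img"],(3,3),0),cv2.COLOR_BGR2LAB)[...,2].astype(float)
    bg=np.median(lab[y0:y1,x0:x1]); m=((lab<bg-4)*255).astype(np.uint8)
    k=np.zeros_like(m); k[y0:y1,x0:x1]=m[y0:y1,x0:x1]; k=cv2.morphologyEx(k,cv2.MORPH_OPEN,np.ones((3,3)))
    out=[]
    for c in cv2.findContours(k,cv2.RETR_EXTERNAL,cv2.CHAIN_APPROX_NONE)[0]:
        if cv2.contourArea(c)<250: continue
        w=onz(d,c.reshape(-1,2),15)[:,:2].astype(np.float32)
        (cx,cy),(a,b),th=cv2.minAreaRect(w); yaw=np.radians(th if a>b else th+90)
        out.append((np.array([cx,cy]),(max(a,b),min(a,b)),(yaw+np.pi/2)%np.pi-np.pi/2,c.reshape(-1,2).mean(0)))
    return out,k
E
python3 - <<'E'
from h import *
d=cam("top")
o,k=tins(d)
for p,s,y,c in o: print(p.round(),np.round(s),round(y,3),c.round())
# case crop at scale 4 and mask
cv2.imwrite("pics/case.png",cv2.resize(d["img"][115:265,75:275],None,fx=4,fy=4,interpolation=cv2.INTER_CUBIC))
s=cam("side");cv2.imwrite("pics/cside.png",cv2.resize(s["img"][90:230,230:380],None,fx=4,fy=4,interpolation=cv2.INTER_CUBIC))
E
```

```text
[538. -96.] [62. 52.] -0.083 [308. 222.]
```

View pics/case.png

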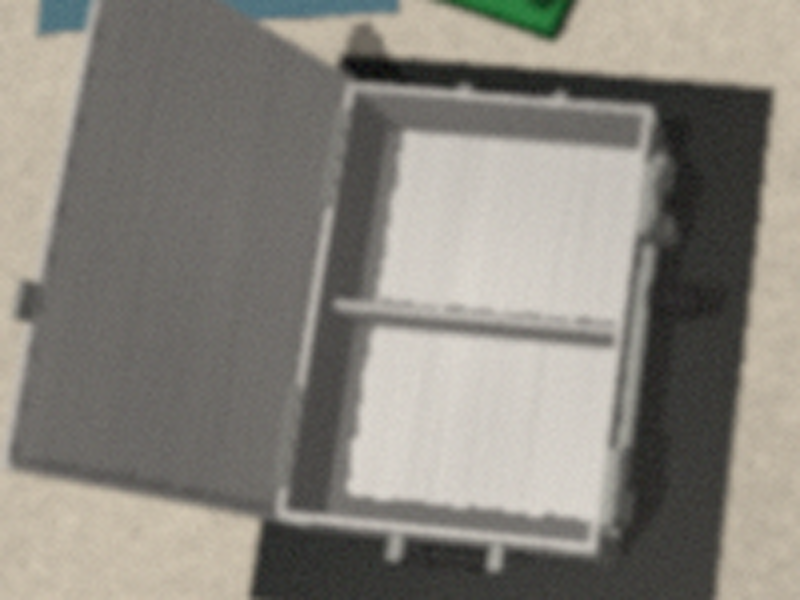

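View pics/cside.png

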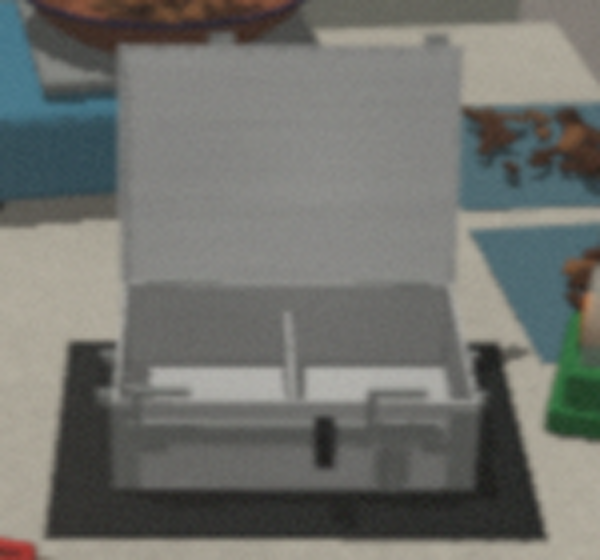

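The top view gives the rim's outer corners at crop (601,553), (652,104), (350,84) and (278,518). The side view puts the dark latch tab at about side px (310,200). I'll compute positions and fix the tin mask.

```bash
python3 - <<'E'
from h import *
d=cam("top")
q=(np.array([[601,553],[652,104],[350,84],[278,518]])+.5)/4-.5+[75,115]
w=onz(d,q,64)[:,:2];print(w.round(1)); print(np.linalg.norm(np.roll(w,-1,0)-w,axis=1).round(1),"mean",w.mean(0).round(1))
l=w[1]-w[0]+w[2]-w[3]; y=w[3]-w[0]+w[2]-w[1]; print(np.arctan2(l[1],l[0]),np.arctan2(-y[0],y[1]))
lab=cv2.cvtColor(cv2.GaussianBlur(d["img"],(3,3),0),cv2.COLOR_BGR2LAB).astype(int)
for r in (181,227):print([tuple(lab[r,c]) for c in range(340,450,4)])
E
```

```text
[[472.8  60.8]
 [693.6  41.6]
 [706.7 194.4]
 [488.9 216.3]]
[221.6 153.3 219.  156.4] mean [590.5 128.3]
-0.09347045616300488 -0.09445548196379265
[(np.int64(191), np.int64(129), np.int64(138)), (np.int64(194), np.int64(128), np.int64(139)), (np.int64(189), np.int64(128), np.int64(139)), (np.int64(189), np.int64(129), np.int64(138)), (np.int64(193), np.int64(128), np.int64(139)), (np.int64(192), np.int64(128), np.int64(138)), (np.int64(193), np.int64(129), np.int64(139)), (np.int64(192), np.int64(128), np.int64(138)), (np.int64(190), np.int64(129), np.int64(138)), (np.int64(196), np.int64(129), np.int64(138)), (np.int64(193), np.int64(128), np.int64(138)), (np.int64(188), np.int64(129), np.int64(138)), (np.int64(192), np.int64(128), np.int64(138)), (np.int64(190), np.int64(129), np.int64(138)), (np.int64(166), np.int64(128), np.int64(136)), (np.int64(147), np.int64(127), np.int64(133)), (np.int64(178), np.int64(129), np.int64(133)), (np.int64(206), np.int64(130), np.int64(136)), (np.int64(206), np.int64(130), np.int64(136)), (np.int64(207), np.int64(130), np.int64(135)), (np.int64(2
[... 981 characters left out ...]
int64(195), np.int64(129), np.int64(139)), (np.int64(190), np.int64(129), np.int64(138)), (np.int64(195), np.int64(129), np.int64(139)), (np.int64(196), np.int64(129), np.int64(138)), (np.int64(144), np.int64(128), np.int64(134)), (np.int64(161), np.int64(127), np.int64(132)), (np.int64(201), np.int64(130), np.int64(135)), (np.int64(206), np.int64(130), np.int64(136)), (np.int64(207), np.int64(130), np.int64(136)), (np.int64(206), np.int64(130), np.int64(136)), (np.int64(182), np.int64(128), np.int64(134)), (np.int64(168), np.int64(128), np.int64(135)), (np.int64(190), np.int64(129), np.int64(138)), (np.int64(191), np.int64(129), np.int64(138)), (np.int64(189), np.int64(129), np.int64(138))]
```

The case fits at 220 x 155, centred at (590.5,128.3) with yaw -0.094. Now the tins by lightness ring plus label.

```bash
cat >> h.py <<'E'
def rect(d,c,z):
    w=onz(d,c.reshape(-1,2),z)[:,:2].astype(np.float32); (cx,cy),(a,b),th=cv2.minAreaRect(w)
    yaw=np.radians(th if a>b else th+90); return np.array([cx,cy]),(max(a,b),min(a,b)),(yaw+np.pi/2)%np.pi-np.pi/2
def tins(d,roi=(285,140,480,300)):
    x0,y0,x1,y1=roi; lab=cv2.cvtColor(cv2.GaussianBlur(d["img"],(3,3),0),cv2.COLOR_BGR2LAB).astype(int)
    def mk(b):
        k=np.zeros(b.shape,np.uint8); k[y0:y1,x0:x1]=b[y0:y1,x0:x1]*255; return cv2.findContours(cv2.morphologyEx(k,cv2.MORPH_OPEN,np.ones((3,3))),cv2.RETR_EXTERNAL,cv2.CHAIN_APPROX_NONE)[0]
    labels=mk((cv2.GaussianBlur(lab[...,2].astype(np.float32),(5,5),0)<137.2)&(lab[...,0]>187)); out=[]
    for c in mk(((lab[...,0]<180)|(lab[...,2]<=136))&(lab[...,1]<132)):
        if not 450<cv2.contourArea(c)<1600: continue
        p,s,yaw=rect(d,c,12)
        L=[l for l in labels if cv2.contourArea(l)>120 and cv2.pointPolygonTest(c,tuple(map(float,l.reshape(-1,2).mean(0))),False)>0]
        if L and abs(s[0]-64)<12 and abs(s[1]-54)<12:
            pl,sl,yl=rect(d,max(L,key=cv2.contourArea),21); out.append((pl,yaw,p,s,sl,yl))
    return out
E
python3 - <<'E'
from h import *
d=cam("top")
for pl,yaw,p,s,sl,yl in tins(d): print(pl.round(1),round(yaw,3),"ring",p.round(1),np.round(s),"label",np.round(sl),round(yl,3))
E
```

```text
[ 521.6 -209. ] 0.414 ring [ 523.3 -209.2] [68. 60.] label [44. 34.] 0.428
[ 527.6 -328.1] -0.224 ring [ 528.6 -327.9] [71. 63.] label [44. 33.] -0.209
[537.6 -96.1] -0.141 ring [539.5 -96.4] [71. 61.] label [45. 35.] -0.138
[ 624.7 -312.1] 0.216 ring [ 625.6 -311.1] [69. 62.] label [43. 33.] 0.228
```

The labels come out consistent at 44x34, so I'll use them for tin centre and yaw. Next are the pick and place helpers, starting with the nearest tin.

```bash
cat >> h.py <<'E'
C=np.array([590.5,128.3]); CY=-0.094
def cw(x,y): c,s=np.cos(CY),np.sin(CY); return C+[c*x-s*y,s*x+c*y]
def ori(xy,z,yaw):
    q6=robot.current_qpos()[5]; best=None
    for y in (yaw,yaw+np.pi,yaw-np.pi):
        q=kin.inverse_kinematics([*xy,z],[np.pi,0,y])
        if q is not None and (best is None or abs(q[5]-q6)<best[0]): best=(abs(q[5]-q6),y)
    return [np.pi,0,best[1]]
def pick(xy,yaw,z=4,up=140):
    o=ori(xy,up,yaw); robot.move_gripper(1.0); robot.move_ptp([*xy,up],o)
    hit=robot.move_linear([*xy,z],speed=100,f_stop=12); robot.move_gripper(0.3)
    w=robot.current_gripper_width()*93; robot.move_linear([*xy,up],speed=150)
    print("pick hit",hit,"width",round(w,1),"lifted",round(robot.current_gripper_width()*93,1),"ff",np.round(robot.current_finger_force(),1)); return w
def place(cx,cy,z,up=140):
    xy=cw(cx,cy); o=ori(xy,up,CY+np.pi/2); robot.move_ptp([*xy,up],o)
    w=robot.current_gripper_width()*93; print("arrive width",round(w,1))
    if w<45: return False
    hit=robot.move_linear([*xy,z+15],speed=150,f_stop=15) or robot.move_linear([*xy,z-3],speed=25,f_stop=6)
    print("down",hit,robot.current_tcp_pos().round(1)); robot.move_gripper(0.66); robot.move_linear([*xy,up],speed=150); return True
def find(near):
    t=tins(cam("top")); r=[(np.linalg.norm(a[0]-near),a[0],a[5],a[4]) for a in t]
    print("tins",[(a[0].round().tolist(),round(a[5],2)) for a in t]); r=min(r,key=lambda a:a[0]); return r
E
python3 - <<'E'
from h import *
e,p,y,s=find([537.6,-96.1]); pick(p,y); place(54,36,10); print(robot.current_t())
d=cam("top");cv2.imwrite("pics/p1.png",d["img"][100:320,70:480])
e=find([521,-209])
E
```

```text
tins [([522.0, -209.0], np.float64(0.43)), ([528.0, -328.0], np.float64(-0.2)), ([538.0, -97.0], np.float64(-0.14)), ([625.0, -312.0], np.float64(0.23))]
pick hit False width 53.7 lifted 53.4 ff 30.0
arrive width 53.7
down True [647.5 159.1   9.9]
9.85
tins [([521.0, -209.0], np.float64(0.44)), ([527.0, -328.0], np.float64(-0.22)), ([624.0, -312.0], np.float64(0.25))]
```

View pics/p1.png

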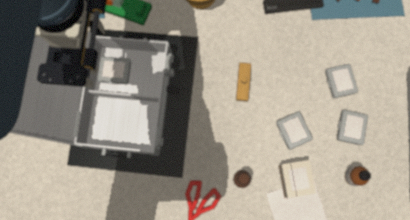

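The first tin lies flat in the far-left bay and the carton is now clear of shadow at about full px (368,278). On to the next two tins.

```bash
python3 - <<'E'
from h import *
for near,slot in (([521.6,-209],(54,-36)),([527.6,-328],(-54,36))):
    e,p,y,s=find(near)
    if e>60: print("moved",e);break
    if pick(p,y)<48 or not place(*slot,10): break
print(robot.current_t())
d=cam("top");I=d["img"]
a=cv2.resize(I[100:270,70:270],None,fx=2.4,fy=2.4);b=cv2.resize(I[215:345,320:460],(400,408))
b=b[:408];a=a[:408,:400];cv2.imwrite("pics/p2.png",np.hstack([a,b])); np.save("I2.npy",I)
find([624,-312])
E
```

```text
tins [([521.0, -209.0], np.float64(0.44)), ([527.0, -328.0], np.float64(-0.22)), ([625.0, -312.0], np.float64(0.24))]
pick hit False width 54.1 lifted 54.4 ff 29.9
arrive width 53.5
down True [640.7  87.5   9.9]
tins [([525.0, -330.0], np.float64(-0.29)), ([625.0, -314.0], np.float64(0.21))]
pick hit False width 54.0 lifted 53.7 ff 29.6
arrive width 54.2
down True [540.  169.2   9.8]
29.9583
tins [([625.0, -312.0], np.float64(0.23))]
```

View pics/p2.png

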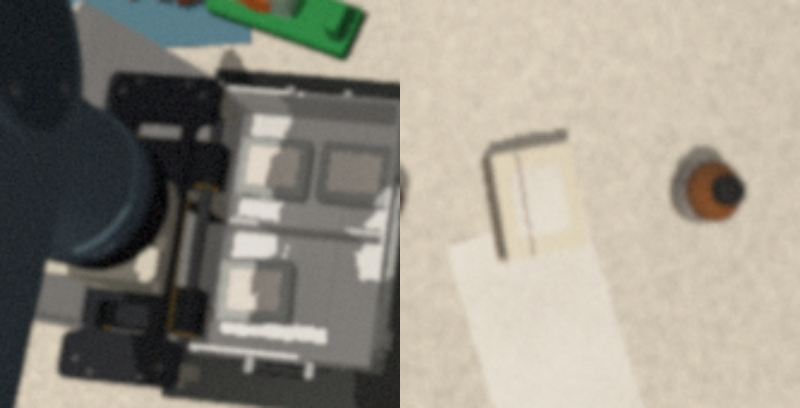

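The three tins are flat at their slots. The carton top is at crop (490–590,135–258), long side roughly along world x. Tin 4 goes stacked next, then I'll take clean carton views.

```bash
python3 - <<'E'
from h import *
e,p,y,s=find([625,-312])
if e<60 and pick(p,y)>48: place(54,-36,31)
print(robot.current_t())
d=cam("top");s=cam("side"); cv2.imwrite("pics/top3.png",d["img"]);cv2.imwrite("pics/side3.png",s["img"])
a=cv2.resize(d["img"][240:320,325:425],None,fx=4,fy=4,interpolation=cv2.INTER_CUBIC);b=cv2.resize(s["img"][250:330,190:290],None,fx=4,fy=4,interpolation=cv2.INTER_CUBIC)
c=cv2.resize(d["img"][120:270,130:260],(240,277));e=cv2.resize(s["img"][140:230,230:380],(400,240));bot=np.hstack([c[:240],e,np.zeros((240,160,3),np.uint8)])
cv2.imwrite("pics/c3.png",np.vstack([np.hstack([a,b]),bot]))
E
```

```text
tins [([625.0, -312.0], np.float64(0.2))]
pick hit False width 53.7 lifted 53.6 ff 29.9
arrive width 53.5
down True [640.8  87.4  30.8]
40.0
```

View pics/c3.png

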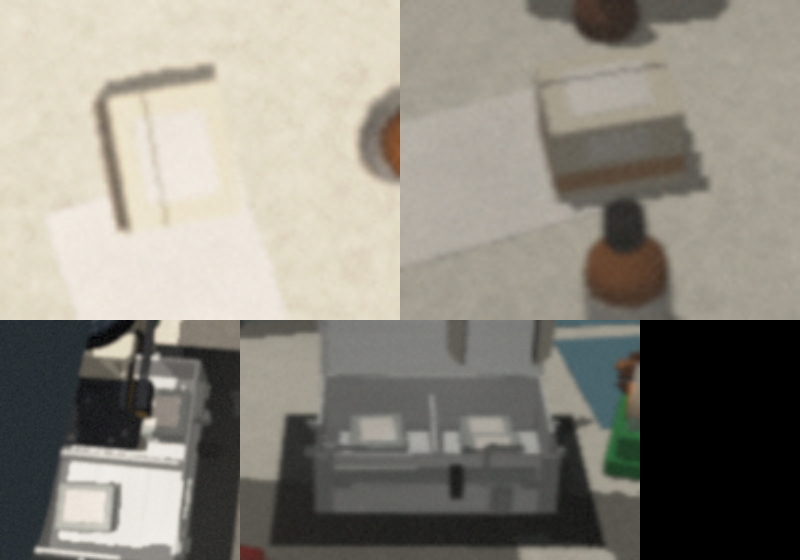

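In the side zoom the carton's top corners are at (140,72), (265,62), (288,117) and (153,135), with the bottom front edge at (160,190)-(285,178). In the top zoom they're at about (108,92), (215,78), (240,215) and (130,225). Triangulating.

```bash
python3 - <<'E'
from h import *
d=cam("top");s=cam("side")
f=lambda a,o:(np.array(a)+.5)/4-.5+o
S=onz(s,f([[140,72],[265,62],[288,117],[153,135]],[190,250]),44)[:,:2];B=onz(s,f([[160,190],[285,178]],[190,250]),0)[:,:2]
T=onz(d,f([[108,92],[215,78],[240,215],[130,225]],[325,240]),44)[:,:2]
for W in(S,T): print(W.round(1).tolist(),np.linalg.norm(np.roll(W,-1,0)-W,axis=1).round(1),W.mean(0).round(1))
print("bottom front",B.round(1).tolist())
# label centre in the top view
for im in (T,S,B):
    pass
a=S[1]-S[0]+S[2]-S[3];print("yaw side",np.arctan2(a[1],a[0])); a=T[0]-T[3]+T[1]-T[2];print("yaw top",np.arctan2(a[1],a[0])); a=B[1]-B[0];print("yaw B",np.arctan2(a[1],a[0]))
print(robot.current_t())
E
```

```text
[[391.5, -195.1], [453.1, -193.1], [461.8, -234.9], [397.5, -241.8]] [61.7 42.7 64.7 47.1] [ 426.  -216.2]
[[455.4, -177.8], [461.8, -229.2], [397.3, -238.7], [393.1, -186.5]] [51.8 65.2 52.3 62.9] [ 426.9 -208. ]
bottom front [[398.5, -232.7], [459.9, -229.8]]
yaw side 0.07094105437074327
yaw top 0.1424217668850346
yaw B 0.04690989579480175
40.2
```

The top view gives 52x64 at (427,-209) with yaw 0.14, which matches the given sizes. The fingers clear both stamp and dropper. Moving the carton.

```bash
python3 - <<'E'
from h import *
if pick(np.array([427,-209.5]),0.14,z=12)>48: place(-54,-36,18)
robot.move_ptp([400,-250,250],[np.pi,0,CY]); print(robot.current_t())
d=cam("top");s=cam("side");cv2.imwrite("pics/top4.png",d["img"]);cv2.imwrite("pics/side4.png",s["img"])
c=cv2.resize(d["img"][100:270,70:270],(400,340));e=cv2.resize(s["img"][90:230,230:380],(400,374))[:340]
cv2.imwrite("pics/c4.png",np.hstack([c,e]))
E
```

```text
pick hit False width 53.8 lifted 53.9 ff 30.0
arrive width 53.8
down True [533.3  97.6  17.9]
50.9167
```

View pics/c4.png

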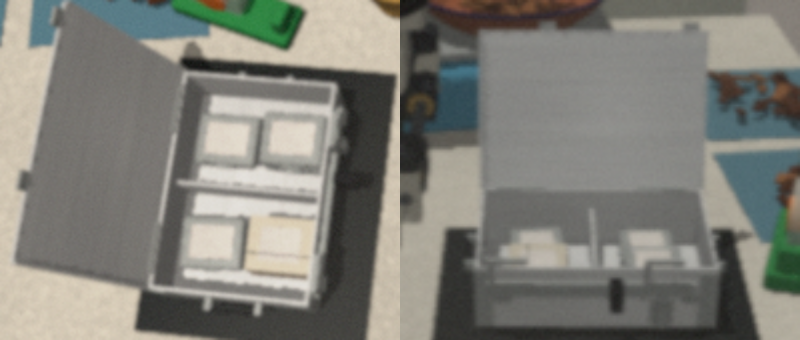

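All five items lie flat in the case, below the rim and clear of each other. Now I'll measure the lid angle and tab position from the lid edge and the dark tab.

```bash
python3 - <<'E'
from h import *
d=cam("top");s=cam("side")
c3=lambda x,y,z:np.r_[cw(x,y),z]
th=np.linspace(1.9,2.25,36)
for n,k,(u,v) in(("top",d,(70+15/2,100+263/2)),("top",d,(70+66/2,100+5/2)),("side",s,(230+(480-400)/400*150,90+32/374*140)),("side",s,(230+(707-400)/400*150,90+32/374*140))):
    x=-109.5 if (v>200 and n=="top") or (n=="side" and u<300) else 109.5
    P=proj(k,[c3(x,77-154*np.cos(t),64+154*np.sin(t)) for t in th]); e=np.linalg.norm(P-[u,v],axis=1); print(n,u,v,th[e.argmin()].round(2),e.min().round(1))
I=s["img"];g=I.max(2).astype(int);m=np.zeros(g.shape,np.uint8);m[185:215,270:350]=(g[185:215,270:350]<60)*255
n,l,st,ce=cv2.connectedComponentsWithStats(m)
for i in range(1,n):
    if st[i,4]>15:
        r=ray(s,[ce[i]])[0]; nrm=np.array([-np.sin(CY),np.cos(CY),0]); p0=c3(0,-109,0); t=nrm@(p0-s["eye"])/(nrm@r); P=s["eye"]+t*r
        q=P[:2]-C; print(st[i],ce[i].round(1),"case x",(np.cos(CY)*q[0]+np.sin(CY)*q[1]).round(1),"z",P[2].round(1))
E
```

```text
top 77.5 231.5 1.95 0.6
top 103.0 102.5 1.95 1.0
side 260.0 101.97860962566845 2.13 0.7
side 345.125 101.97860962566845 1.9 1.1
[309 195   5  12  50] [310.7 200.1] case x 13.7 z 55.5
[270 201  80  14 174] [312.7 213. ] case x 19.8 z 19.2
```

Lid angle is about 1.95. The tab is at about case x=14, so its near face is at about 8. Closing the lid with the closed fingers.

```bash
python3 - <<'E'
from h import *
c3=lambda x,y,z:np.r_[cw(x,y),z]
robot.move_gripper(0.0)
o=ori(cw(0,180),300,CY+np.pi/2); robot.move_ptp(c3(0,180,300),o)
def go(y,z,sp=120,f=25):
    h=robot.move_linear(c3(0,y,z),speed=sp,f_stop=f)
    if h: print("STOP at",y,z,robot.current_tcp_pos().round(),robot.current_contact_force().round(1)); raise SystemExit
go(180,165); go(77+4+7.5,165,100)
print("vertical",robot.current_contact_force().round(1))
for t in np.linspace(1.45,0.12,10):
    r=100+25*(1-t/1.57); go(77-r*np.cos(t)+6*np.sin(t)+7.5*min(1,2*np.sin(t)),64+r*np.sin(t)+4*np.cos(t),80)
print("near shut",robot.current_contact_force().round(1))
h=robot.move_linear(c3(0,-50,62),speed=25,f_stop=15); print(h,robot.current_tcp_pos().round(1),robot.current_contact_force().round(1))
robot.move_linear([*robot.current_tcp_pos()[:2],150]); robot.move_ptp(c3(-40,-180,200),o); print(robot.current_t())
d=cam("top");s=cam("side");cv2.imwrite("pics/c5.png",np.hstack([cv2.resize(d["img"][100:270,70:270],(400,340)),cv2.resize(s["img"][120:260,230:380],(400,374))[:340]]))
E
```

```text
vertical [ 0.8 -0.2  0.2]
near shut [ 0.4 -0.3 -0.2]
True [586.1  80.8  68.2] [-1.9  0.9  6.9]
62.225
```

View pics/c5.png

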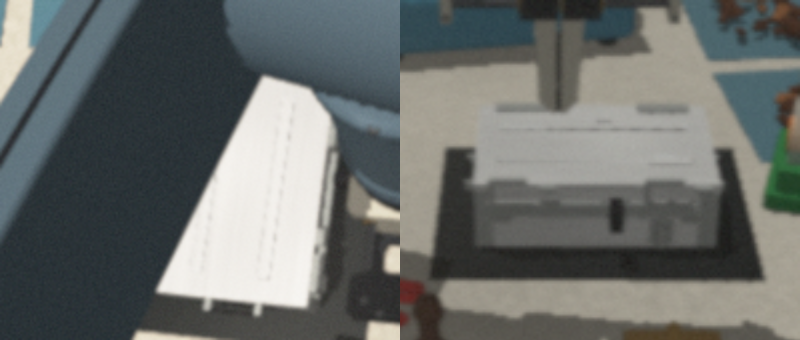

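The lid is shut, with contact at z=68.2, which matches the lid top at 68. The latch tab is at crop (617,215), still at its starting position. Pushing the latch.

```bash
python3 - <<'E'
from h import *
c3=lambda x,y,z:np.r_[cw(x,y),z]
cx=lambda:round(float((robot.current_tcp_pos()[:2]-C)@[np.cos(CY),np.sin(CY)]),1)
o=ori(cw(-28,-99),140,CY+np.pi/2); robot.move_ptp(c3(-28,-99,140),o)
if robot.move_linear(c3(-28,-99,40),speed=80,f_stop=10): print("hit",robot.current_tcp_pos()); raise SystemExit
print("touch",robot.move_linear(c3(30,-99,40),speed=15,f_stop=0.8),cx())
print("push",robot.move_linear(c3(45,-99,40),speed=15,f_stop=18),cx(),robot.current_contact_force().round(1))
robot.move_linear(c3(cx()-15,-99,40),speed=80); p=robot.current_tcp_pos(); robot.move_linear([p[0],p[1],160])
robot.move_ptp([400,-300,250],o); print(robot.current_t())
d=cam("top");s=cam("side");cv2.imwrite("pics/c6.png",np.hstack([cv2.resize(d["img"][100:270,70:270],(400,340)),cv2.resize(s["img"][120:260,230:380],(400,374))[:340]]))
cv2.imwrite("pics/top6.png",d["img"])
E
```

```text
touch True -5.4
push True 7.7 [-0.7 -0.4  0.6]
70.275
```

View pics/c6.png

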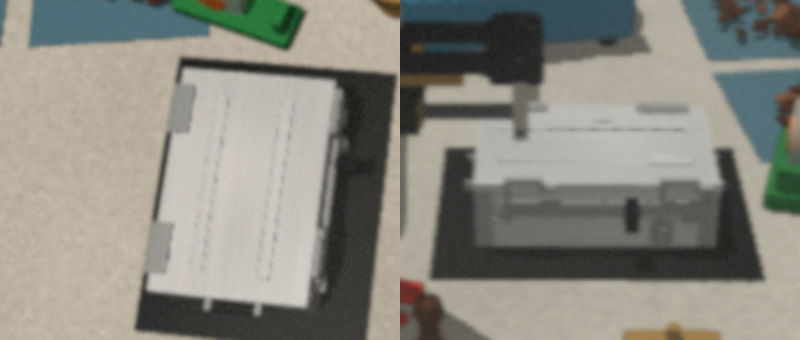

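The tab moved from crop 617 to 632, about 14 mm, which isn't fully home yet. I'll measure its travel precisely.

```bash
cat >> h.py <<'E'
def c3(x,y,z): return np.r_[cw(x,y),z]
def cx(): return round(float((robot.current_tcp_pos()[:2]-C)@[np.cos(CY),np.sin(CY)]),1)
def tab():
    s=cam("side");g=s["img"].max(2).astype(int);m=np.zeros(g.shape,np.uint8);m[188:209,270:350]=(g[188:209,270:350]<60)*255
    n,l,st,ce=cv2.connectedComponentsWithStats(m); out=[]
    for i in range(1,n):
        if st[i,4]>15:
            r=ray(s,[ce[i]])[0]; nr=np.array([-np.sin(CY),np.cos(CY),0]); t=nr@(c3(0,-109,0)-s["eye"])/(nr@r); q=(s["eye"]+t*r)[:2]-C
            out.append((st[i].tolist(),round(float(q@[np.cos(CY),np.sin(CY)]),1)))
    return out
E
python3 - <<'E'
from h import *
print("tab",tab())
o=ori(cw(-10,-99),140,CY+np.pi/2); robot.move_ptp(c3(-12,-99,140),o)
robot.move_linear(c3(-12,-99,40),speed=80,f_stop=10)
for x in np.arange(-8,34,2.):
    h=robot.move_linear(c3(x,-99,40),speed=20,f_stop=25); print(x,cx(),h,robot.current_contact_force().round(1))
    if h: break
print(robot.current_t())
E
```

```text
tab [([314, 195, 5, 12, 45], 27.3)]
-8.0 -7.7 False [0.1 0.1 0.7]
-6.0 -5.9 False [-0.6 -0.6 -0.9]
-4.0 -3.9 False [0.2 1.1 0.1]
-2.0 -1.8 False [-0.6 -1.   0.2]
0.0 0.2 False [-0.7  0.2  0.5]
2.0 2.2 False [ 0.9  0.7 -0.8]
4.0 4.2 False [-0.1 -0.2  0.9]
6.0 6.1 False [-1.2  0.1  0.4]
8.0 7.9 False [-0.6  0.1 -0.3]
10.0 8.3 False [-6.1 -0.3  3.7]
12.0 8.6 False [-9.6  0.4  7.9]
14.0 12.0 False [-4.9 -0.6  2.8]
16.0 16.4 False [ 0.2  0.8 -0. ]
18.0 17.4 False [-5.   0.1  2.1]
20.0 17.5 False [-9.6 -0.2  7.1]
22.0 17.6 False [-15.3  -0.6  11.4]
24.0 17.7 False [-19.7  -0.2  15.1]
26.0 17.8 False [-25.6  -0.2  20.1]
28.0 17.9 False [-30.9  -0.5  24. ]
30.0 17.9 False [-36.1  -1.   29.3]
32.0 18.0 False [-41.7  -0.9  32.9]
78.6167
```

The force trace shows the detent passing between x=12 and 16.4, then the hard stop at 17.5. I'll back off and verify.

```bash
python3 - <<'E'
from h import *
robot.move_linear(c3(5,-99,42),speed=80); robot.move_linear(c3(5,-99,170))
robot.move_ptp([350,-330,280],robot.current_eef_rot()); robot.sleep(.3); print("tab",tab(),robot.current_t(),robot.current_contact_force().round(1))
d=cam("top");s=cam("side")
cv2.imwrite("pics/c7.png",np.hstack([cv2.resize(d["img"][110:310,70:470],(400,200)),cv2.resize(s["img"][120:260,230:380],(214,200))]))
E
```

```text
tab [([318, 195, 6, 12, 50], 37.0)] 82.0917 [0.1 0.4 0.9]
```

View pics/c7.png

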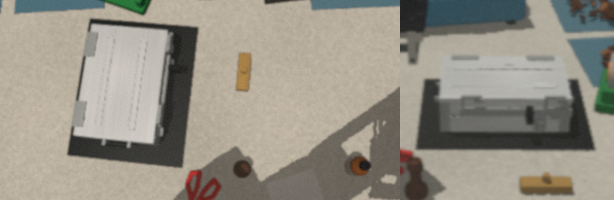

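The tab travelled 23.3 mm to the hard stop. With a start at about 4.7, that puts it at 28, fully home. The lid is shut, the counter is clear of order items and the bystanders haven't moved.

```bash
python3 -c "
from bench import robot, kin, get_image
print(robot.hand_in())"
```

```text
the job is handed in; nothing more can be done
None
```

I packed all five items on the counter (one carton and four tins, the last tin stacked on another), shut the lid, then pushed the latch past its detent to the hard stop, left the three bystanders in place and handed in at about 82 s; the one risk is that the fingers pressed the latch tab with about 53 N (42 N along x) at the stop, which only matters if the 40 N limit covers the fingers as well as the arm and gripper body.

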